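Log and shake sample jars with a paddle-switch drive

ROBOT

A 6-joint arm with a two-finger parallel gripper is mounted at the origin on the work surface. World frame = base frame: x ahead of the robot, y to its left, z up, the work surface at z = 0. Lengths are in m, angles in rad, forces in N, time in s.
With the tool pointing down it reaches from about 0.25 to 0.725 m from the base axis. Payload 9.7 kg.
Tool frame: the origin (TCP) lies at the centre of the arm's flange, where the gripper is bolted on; the fingertips stand 173 mm ahead of it and the grasp point (between the pads) lies r.tcp_to_grasp ahead of it (r.tcp_to_grasp is the distance from the TCP to the grasp point, in m); z points along the fingers, y is the direction in which the jaws open and shut (so a half turn about z gives the same grasp; the last joint's range is limited). The gripper opens to 85 mm and grips with 20 to 120 N. Pads are 22 mm wide; open, the fingers measure 114 mm over their backs; the gripper's body (76 mm by 85 mm) begins 54 mm behind the grasp point. The pads swing forward as they close: fully open they stand 13 mm farther back than shut.
Start: joints at [1.211, 0.087, 0.176, 1.66, 0, 1.571], TCP at [0.194, 0.515, 0.405] pointing down, gripper open.
Joint ranges: [-3.13, 3.13], [-0.85, 1.81], [-1.15, 1.24], [-2.2, 2.28], [-1.44, 1.52], [-3.14, 3.14]. Speed limits (rad/s): [2.22, 2.22, 2.57, 3.14, 3.14, 3.14].

INTERFACE

Orientations are given as a unit quaternion [x, y, z, w].
In Python, from plant import r gives the robot as it stands. Calls block until the motion is done:
- r.move_ptp(position, orientation): joint-space move of the TCP to a pose.
- r.line_to(position, velocity=0.15, rotation=None): straight line of the TCP; rotation=None keeps the orientation; velocity is the mean speed in m/s.
- r.goto_joints(angles): joint-space move.
- r.gripper_open() and r.close_gripper(): open the fingers fully, or close them until they stop; the grip force is fixed at half the most.
- r.pause(seconds).
- r.inverse_kinematics(position, orientation): joint angles nearest the present ones, or None.
- r.get_image(name): name is "scene" or "top" or "wrist"; returns a dict with "img" (400x640x3 uint8, red, green, blue), "range_z" (400x640 float32, m along the optical axis (not along the pixel's ray), 0 where there is no reading), "intrinsics" (3x3 intrinsics, pixels), "T" (4x4, takes a point from camera to world coordinates). Camera axes: x right, y down, z forward; pixel columns grow to the right and rows downward; lengths in m; the calibration is good to about 2 mm. A picture is of the moment at which its call begins.
A pose or a line that the arm cannot do raises r.IKError and nothing moves.
- r.finish_job(): hands the job in, once; it reports no verdict.
Readings, each from a call of its own:
- r.read_t(): time.
- r.read_qpos(): joint angles.
- r.read_qd(): joint speeds.
- r.read_joint_efforts(): joint torques, N m.
- r.read_tcp_pos(): TCP position.
- r.read_tcp_rot(): TCP orientation.
- r.read_wrist_force(): force on the tool from outside, world axes, zero at the start.
- r.read_wrist_torque(): the same for the moment, N m.
- r.read_grip_width(): finger opening in m.
Only numpy, scipy, OpenCV 4.12 (cv2) and the standard library are available. Lean on these libraries where they do the work, as an engineer would, in place of code of your own. Each camera call takes 0.05 s, during which the arm holds its last target. There are 200 camera calls.

TASK

Stand every sample jar from the dark mat in the shaker's blue tray, then squeeze the hand scanner's red trigger all the way to log the load and let it go. Flip the red lock-off lever on the drive's black paddle forward, towards the shaker, squeeze the paddle fully home against the drive body and keep it there for two seconds with the jars in the tray, let it go and flip the lock-off lever all the way back. Finally stand all the jars upright inside the green finished tray and let go of them, without moving the tip box, the wash bottle or the reagent jar.

Things in the scene. Friction and masses are not known exactly. Their poses are not given: they have to be found in the camera images.
- jar_a: Amber sample jar with white cap and paper label, upright cylinder 56 mm in diameter (straight wall up to 60 mm, cap 50 mm in diameter above), 75 mm tall, about 160 g with a heavy bottom. Origin: centre of its underside, z up the jar. Starts upright on the mat. Two or three of jar_a, jar_b, jar_c are present, the same in looks.
- jar_b: Amber sample jar with white cap and paper label, upright cylinder 56 mm in diameter (straight wall up to 60 mm, cap 50 mm in diameter above), 75 mm tall, about 160 g with a heavy bottom. Origin: centre of its underside, z up the jar. Starts upright on the mat. Two or three of jar_a, jar_b, jar_c are present, the same in looks.
- jar_c: Amber sample jar with white cap and paper label, upright cylinder 56 mm in diameter (straight wall up to 60 mm, cap 50 mm in diameter above), 75 mm tall, about 160 g with a heavy bottom. Origin: centre of its underside, z up the jar. Starts upright on the mat. Two or three of jar_a, jar_b, jar_c are present, the same in looks.
- mat: Dark rubber arrivals mat, fixed, 100 mm (x) by 290 mm (y), 4 mm thick; jars start on it, roughly 95 mm apart in a row along its y. Origin: centre of its underside on the bench. It stands left or right in front of the robot, the finished tray on the other side.
- done_tray: Green finished tray, fixed, open on top, outside 100 mm (x) by 290 mm (y), rim 32 mm above the bench, walls and floor 4 mm thick. Origin: centre of its underside.
- done_in (a point): Centre of the finished tray's inner floor, 4 mm above the bench; rim 28 mm above it; the inner floor is 92 mm (x) by 282 mm (y) in the tray's axes.
- shaker: Fixed white bench shaker with a blue tray on top and a drive unit alongside. Origin: centre of the shaker's underside; x away from the robot, y to the left. From its -y side (right) a grey gear column 56 mm wide, 138 mm tall (y -127 to -163 mm) carries the blue drive body, a bar 40 mm (x) by 46 mm (z), y -175 to -345 mm, centred at x = 0 and 120 mm above the bench, on a post at its rear end. Forward for the drive is +y, towards the shaker.
- tray_in (a point): Centre of the inner floor of the shaker's blue tray, 65 mm above the bench, axes as the shaker. Inner floor 150 mm (x) by 240 mm (y); rim 28 mm above the inner floor, walls 5 mm.
- paddle (a joint): Paddle switch: black plate 130 mm long, 28 mm high (106 to 134 mm above the bench), 6 mm thick, upright along the drive body's +x side, hinged at its rear (-y) end. 0 = released (stands off, free end about 18 mm out), 0.14 = squeezed flat against the body. Spring return, about 9 N at the squeeze point when fully home. While the lock-off lever is back (joint lock below about 0.6) a pawl blocks it near 0.
- drive_grip (a point): Fixed squeeze point, axes as the shaker: midway between the drive body's far side (24 mm to -x) and the squeezed paddle's outer face (24 mm to +x), 65 mm forward of the paddle's hinge, at half height, 120 mm above the bench. Pinch along the shaker's x: 57 mm wide released, 48 mm squeezed. Free on both sides; above only once the lever is forward (leaning back it stands over the front of this spot, up to 190 mm high).
- lock (a joint): Red lock-off lever on the paddle: 0 = back (locked, leaning about 0.6 rad rearwards, to the shaker's -y), 1.2 = fully forward (free, leaning 0.6 rad to +y). Turns about the plate's normal, moderately stiff (1 to 2.5 N), stays where it is left.
- lock_pivot (a point): The lever's pivot at the paddle's top edge, 134 mm above the bench (11 mm below the drive body's top), moves with the paddle.
- lock_tip (a point): Centre of the lever's round tip (16 mm in diameter), 55 mm from its pivot; the arm is a rod 9 mm in diameter.
- scanner: Fixed hand scanner clamped on its side on a stand. Origin: centre below its head on the bench. The white head (50 by 120 by 44 mm, centred 130 mm above the bench) looks to its own -y, towards the shaker; the grey grip, 30 mm (y) by 34 mm (z), runs from the head to its own -x, as far as x = -137 mm.
- trigger (a joint): Red scanner trigger: plate 62 mm long, 22 mm high, 6 mm thick, on the grip's -y side, hinged near the head. 0 = released, 0.2 = fully squeezed against the grip. Spring return, about 7 N at the squeeze point.
- trigger_grip (a point): Fixed squeeze point, axes as the scanner: the middle between the grip's back (18.5 mm to +y) and the squeezed trigger's outer face (18.5 mm to -y), 40 mm from the trigger's hinge, 130 mm above the bench. Pinch here along the scanner's y: 46 mm wide released, 37 mm squeezed. Free above and on both sides.
- tip_box: Bystander: orange pipette-tip box, 85 by 120 by 60 mm, loose, behind the shaker. Origin: centre of its underside. Leave alone.
- wash_bottle: Bystander: white wash bottle with red cap, 60 mm in diameter, 150 mm tall, loose, to the right of the drive. Origin: centre of its underside. Leave alone.
- reagent: Bystander: larger amber reagent jar with blue cap, 70 mm in diameter, 140 mm tall, loose, behind the drive. Origin: centre of its underside. Leave alone.
Not all that is in view belongs to the job. Of the things that look like the scanner, take the one that is farthest from the robot's base at the start.

How it is judged:
By the outcome, as a careful person would: the job done as asked, in the order asked, and still so for the second after the job is handed in, with the robot touching nothing.
Of jar_a, jar_b, jar_c only 2 to 3 are there at a start; the rules pass over those that are not, and their reading is None.
At some moment in a run one of jar_a, jar_b, jar_c may be knocked a few centimetres aside while the robot is not near it.
It also fails if it takes over 210 s, if anything falls off the work surface, if the arm or the gripper's body presses on something with over 40 N, if the wrist force passes 120 N, or if a joint passes its speed limit or range.

## Working session

There is one attempt and no reset: what is moved stays moved. The work goes in short steps, each a Python script; the robot and the scene stay as the last script left them, time stands still between calls to the robot, and variables do not carry over. Pictures are saved under pics/ and viewed, about 12 in all and at most 16, crops included, and the job is handed in when it is done.

```bash
ls; mkdir -p pics
python3 - <<'E'
from plant import r
import cv2,numpy as np
print(r.read_t(), r.tcp_to_grasp, r.read_tcp_rot(), r.read_grip_width())
for n in ("scene","top"):
    d=r.get_image(n); cv2.imwrite(f"pics/{n}0.png",d["img"][:,:,::-1]); np.savez(f"pics/{n}0.npz",**d)
    print(n,d["intrinsics"].tolist(),d["T"].round(4).tolist())
E
```

```text
pics
0.0 0.1547 [ 1.78914577e-01  9.83864403e-01 -6.27197295e-04 -1.31784433e-04] 0.08584189112450485
scene [[386.8200119895672, 0.0, 320.69516500984355], [0.0, 386.8200119895672, 197.66765738935538], [0.0, 0.0, 1.0]] [[-0.8803, 0.3137, -0.3559, 0.9973], [0.4744, 0.5956, -0.6482, 0.8235], [0.0087, -0.7394, -0.6732, 1.0387], [0.0, 0.0, 0.0, 1.0]]
top [[384.6138931402028, 0.0, 316.6047729174201], [0.0, 384.6138931402028, 204.16387217871926], [0.0, 0.0, 1.0]] [[0.0162, -0.9895, 0.1437, 0.3374], [-0.9998, -0.0149, 0.0098, -0.0733], [-0.0076, -0.1438, -0.9896, 1.1447], [0.0, 0.0, 0.0, 1.0]]
```

View pics/scene0.png

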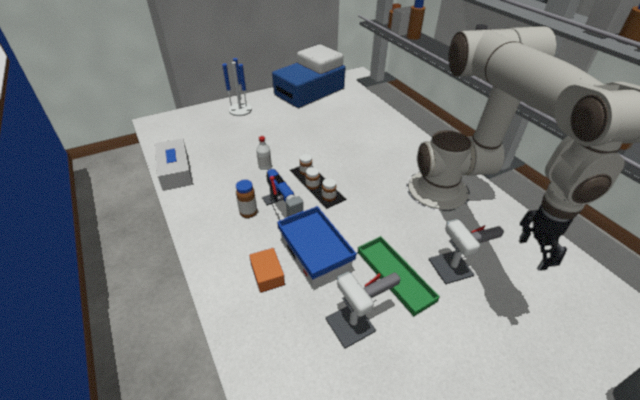

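View pics/top0.png

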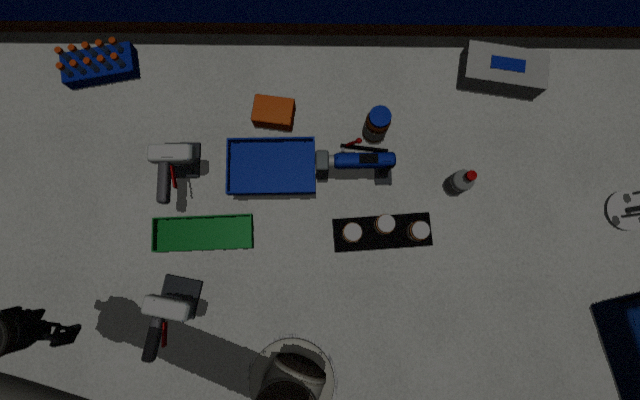

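The top view shows three jars on the mat at about (352,232), (385,224) and (420,231). The green tray is at (202,233), the blue shaker tray at (271,166) and the drive at (365,160). The red lever is near (350,143). The far scanner is at (172,165), with its trigger at (174,178); the decoy scanner is at (165,310). Next I'll measure these.

```bash
cat > vis.py <<'E'
import numpy as np, cv2
def cloud(d):
    K=d["intrinsics"];T=d["T"];z=d["range_z"].astype(float)
    v,u=np.mgrid[0:z.shape[0],0:z.shape[1]]
    P=np.stack([(u-K[0,2])/K[0,0]*z,(v-K[1,2])/K[1,1]*z,z],-1)
    W=P@T[:3,:3].T+T[:3,3]; W[z<=0]=np.nan
    return W
def ray(d,u,v,h):
    K=d["intrinsics"];T=d["T"]
    q=T[:3,:3]@np.array([(u-K[0,2])/K[0,0],(v-K[1,2])/K[1,1],1.])
    return T[:3,3]+q*(h-T[2,3])/q[2]
def hsv(d): return cv2.cvtColor(d["img"],cv2.COLOR_RGB2HSV)
def rect(W,m,n=""):
    p=W[m][:,:2].astype(np.float32); (c,s,a)=cv2.minAreaRect(p*1000)
    print(n,len(p),"c",np.round(c,1),"size",np.round(s,1),"ang",round(a,2),"zmed",np.nanmedian(W[m][:,2]).round(4)); return c,s,a
E
python3 - <<'E'
from vis import *
for n in("top","scene"):
    d=dict(np.load(f"pics/{n}0.npz"));W=cloud(d);H=hsv(d);h,s,v=[H[...,i] for i in range(3)];X,Y,Z=[W[...,i] for i in range(3)]
    print(n)
    def box(x0,x1,y0,y1,z0,z1): return (X>x0)&(X<x1)&(Y>y0)&(Y<y1)&(Z>z0)&(Z<z1)
    blue=(h>100)&(h<130)&(s>110)
    rect(W,blue&box(.3,.65,-.08,.3,.082,.105),"trayrim")
    rect(W,blue&box(.3,.65,-.3,-.05,.134,.16),"drive")
    rect(W,(h>45)&(h<85)&(s>100)&box(.1,.6,0,.5,.022,.045),"green")
    rect(W,box(.2,.6,.2,.5,.145,.165),"head+grip")
    rect(W,box(.2,.6,.2,.5,.15,.165)&(s<40),"head")
    red=((h<8)|(h>172))&(s>120)
    rect(W,red&box(.3,.6,.2,.5,.05,.2),"trigger")
    m=red&box(.3,.65,-.25,.05,.1,.25); rect(W,m,"lever"); print(np.c_[W[m]][::6].round(3).tolist())
    m=((s<60)&(v>80)&box(.15,.4,-.4,.0,.065,.1)).astype(np.uint8)
    k,l,st,_=cv2.connectedComponentsWithStats(m)
    for i in range(1,k):
        if st[i,4]>30:
            c,_,_=rect(W,l==i,"cap"); q=np.argwhere(l==i).mean(0); print(ray(d,q[1],q[0],.079).round(4))
    rect(W,(v<60)&(s<90)&box(.1,.45,-.45,-.02,-.005,.012),"mat")
E
```

```text
top
trayrim 405 c [586.3  66.3] size [132.5 257.3] ang 1.24 zmed 0.0916
drive 657 c [ 615.8 -190.2] size [ 53.  164.7] ang 1.24 zmed 0.1406
green 413 c [411.4 271.4] size [ 99.2 291.1] ang 3.4 zmed 0.0309
head+grip 997 c [399.7 323.1] size [404.4 121.5] ang 2.39 zmed 0.1496
head 455 c [400.  321.9] size [403.8 116.6] ang 2.29 zmed 0.1518
trigger 97 c [554.8 330.2] size [65.4 17.2] ang 12.54 zmed 0.1365
lever 58 c [ 627.6 -149.3] size [ 45.8 166.9] ang 20.46 zmed 0.1665
[[0.65, -0.173, 0.189], [0.646, -0.163, 0.184], [0.648, -0.159, 0.17], [0.643, -0.173, 0.186], [0.643, -0.161, 0.176], [0.648, -0.147, 0.152], [0.649, -0.14, 0.14], [0.643, -0.155, 0.159], [0.644, -0.15, 0.147], [0.637, -0.227, 0.135]]
mat 732 c [ 341.4 -163.4] size [236.6 502.8] ang 40.17 zmed 0.0032
scene
trayrim 330 c [585.7  68.6] size [126.3 255.7] ang 0.11 zmed 0.0898
drive 206 c [ 616.7 -188.4] size [ 34.3 159.1] ang 2.61 zmed 0.1424
green 403 c [416.2 271.7] size [101.2 289.6] ang 3.24 zmed 0.0288
head+grip 671 c [400.5 320.5] size [401.5 124.4] ang 1.45 zmed 0.1493
head 289 c [400.1 321. ] size [401.  117.6] ang 1.6 zmed 0.1522
trigger 45 c [555.9 324.2] size [58.   6.5] ang 13.54 zmed 0.1367
lever 24 c [ 640.3 -184.2] size [79.7 13.1] ang 69.74 zmed 0.1543
[[0.649, -0.169, 0.188], [0.624, -0.211, 0.144], [0.643, -0.194, 0.136], [0.649, -0.172, 0.136]]
mat 189 c [ 412.  -251.3] size [ 80.3 275.5] ang 1.44 zmed 0.0046
```

Run:
```python
from vis import *
for n in("top","scene"):
    d=dict(np.load(f"pics/{n}0.npz"));W=cloud(d);H=hsv(d);h,s,v=[H[...,i] for i in range(3)];X,Y,Z=[W[...,i] for i in range(3)]
    print(n)
    def box(x0,x1,y0,y1,z0,z1): return (X>x0)&(X<x1)&(Y>y0)&(Y<y1)&(Z>z0)&(Z<z1)
    blue=(h>100)&(h<130)&(s>110)
    rect(W,blue&box(.4,.75,-.08,.3,.085,.105),"trayrim")
    rect(W,blue&box(.5,.72,-.35,-.05,.138,.152),"drive")
    rect(W,box(.5,.72,-.12,-.05,.13,.146)&(s<90),"column")
    rect(W,(v<60)&(s<110)&box(.63,.72,-.35,-.1,.12,.142),"paddle")
    rect(W,box(.56,.75,.2,.5,.147,.165),"head")
    rect(W,box(.4,.56,.2,.5,.135,.155),"grip")
    red=((h<8)|(h>172))&(s>120)
    rect(W,red&box(.3,.6,.2,.5,.125,.2),"trigger")
    m=red&box(.58,.75,-.3,.05,.1,.25); rect(W,m,"lever"); p=W[m];p=p[p[:,2].argsort()];print(p[::8].round(3).tolist())
    g=(h>45)&(h<85)&(s>100);
    rect(W,g&box(.1,.6,0,.5,.026,.045),"green")
    m=((s<70)&(v>70)&box(.3,.5,-.5,.0,.06,.1)).astype(np.uint8)
    k,l,st,_=cv2.connectedComponentsWithStats(m)
    for i in range(1,k):
        if st[i,4]>30:
            c,_,_=rect(W,l==i,"cap"); q=np.argwhere(l==i).mean(0); print(ray(d,q[1],q[0],.079).round(4))
    rect(W,(v<60)&(s<110)&box(.3,.5,-.45,-.02,-.005,.012),"mat")
    for nm,b in(("tip",box(.7,.9,-.05,.25,.05,.07)),("wash",box(.45,.65,-.6,-.4,.08,.17)),("reag",box(.65,.85,-.35,-.1,.13,.16))): rect(W,b,nm)
```

```text
top
trayrim 624 c [601.   66.7] size [161.6 256.9] ang 1.94 zmed 0.0918
drive 624 c [ 654.7 -188.3] size [129.1 163.7] ang 1.92 zmed 0.141
column 308 c [605.4 -82.7] size [56.2 51.4] ang 0.94 zmed 0.1361
paddle 85 c [ 673.1 -190.8] size [132.   79.4] ang 89.86 zmed 0.1323
head 707 c [601.3 332.9] size [ 77.1 119.8] ang 0.77 zmed 0.1504
grip 387 c [520.4 339.8] size [79.4 47.7] ang 1.6 zmed 0.1449
trigger 88 c [554.8 330.2] size [65.4 17.2] ang 12.54 zmed 0.138
lever 84 c [ 669.4 -220.7] size [130.1 111. ] ang 65.75 zmed 0.1503
[[0.7, -0.216, 0.101], [0.701, -0.215, 0.105], [0.713, -0.259, 0.114], [0.635, -0.23, 0.132], [0.644, -0.146, 0.138], [0.643, -0.148, 0.148], [0.642, -0.157, 0.161], [0.645, -0.159, 0.171], [0.64, -0.165, 0.185], [0.64, -0.173, 0.187], [0.65, -0.173, 0.189]]
green 368 c [411.2 270.9] size [ 99.  289.9] ang 3.46 zmed 0.0313
cap 247 c [ 444.6 -256.4] size [49.6 44.9] ang 1.1 zmed 0.0784
[ 0.4425 -0.2561  0.079 ]
cap 248 c [ 425.8 -351.6] size [46.5 48.8] ang 42.48 zmed 0.0784
[ 0.4253 -0.3512  0.079 ]
cap 257 c [ 418.1 -163.4] size [48.8 47.6] ang 0.84 zmed 0.078
[... 900 characters left out ...]
42], [0.652, -0.152, 0.152], [0.65, -0.155, 0.163], [0.652, -0.157, 0.176], [0.648, -0.163, 0.188]]
green 294 c [416.3 272.5] size [100.9 288. ] ang 3.24 zmed 0.0304
cap 101 c [ 429.9 -351.7] size [50.7 49.9] ang 16.5 zmed 0.078
[ 0.4315 -0.3442  0.079 ]
cap 114 c [ 445.7 -256.2] size [51.7 47.4] ang 21.34 zmed 0.078
[ 0.4483 -0.2504  0.079 ]
cap 120 c [ 421.1 -163. ] size [49.7 51.2] ang 17.63 zmed 0.0787
[ 0.4231 -0.1581  0.079 ]
mat 359 c [ 426.3 -252.2] size [ 92.8 278.8] ang 5.61 zmed 0.0049
tip 858 c [781.   73.5] size [124.   85.3] ang 83.41 zmed 0.0604
wash 190 c [ 572.2 -462.8] size [43.7 55.5] ang 65.94 zmed 0.1066
reag 202 c [ 705.7 -189.6] size [ 61.1 162.5] ang 32.85 zmed 0.1402
```

```bash
cat > rob.py <<'E'
from plant import r
from vis import *
from math import *
G=r.tcp_to_grasp; HG=.042; TRANS=.37
SY=radians(1.8); SC=np.array([.603,.0675]); GY=radians(3.4); GC=np.array([.4137,.2717])
def R2(a): return np.array([[cos(a),-sin(a)],[sin(a),cos(a)]])
def quat(th): a=(th+pi/2)/2; return [cos(a),sin(a),0,0]
def snap(n,save=None):
    d=r.get_image(n)
    if save: cv2.imwrite(f"pics/{save}.png",d["img"][:,:,::-1]); np.savez(f"pics/{save}.npz",**d)
    return d
def caps(ztop,x0,x1,y0,y1,cams=("top","scene")):
    """cap centres seen in each camera, merged over cameras"""
    L=[]
    for n in cams:
        d=snap(n);W=cloud(d);H=hsv(d);X,Y,Z=[W[...,i] for i in range(3)]
        m=(H[...,1]<70)&(H[...,2]>60)&(X>x0)&(X<x1)&(Y>y0)&(Y<y1)&(abs(Z-ztop)<.01)
        k,l,st,_=cv2.connectedComponentsWithStats(m.astype(np.uint8))
        for i in range(1,k):
            if st[i,4]>45:
                c,s,a=cv2.minAreaRect((W[l==i][:,:2]*1000).astype(np.float32))
                if min(s)>36 and max(s)<62: L.append((n,np.array(c)/1000))
    out=[]
    for n,c in L:
        for o in out:
            if np.linalg.norm(o[0][1]-c)<.025: o.append((n,c)); break
        else: out.append([(n,c)])
    res=[(np.mean([c for _,c in o],0),len(o)) for o in out]
    print("caps",[(np.round(c,4).tolist(),k) for c,k in res]); return [c for c,_ in res]
def over(xy,th,z=TRANS):
    """joint move above xy, jaw axis th (either half-turn, the nearer one)"""
    q0=np.array(r.read_qpos()); best=None
    for t in(th,th+pi):
        q=r.inverse_kinematics([*xy,z],quat(t))
        if q is not None and abs(q[5])<3.0:
            c=abs(np.array(q)-q0).max()
            if best is None or c<best[0]: best=(c,t)
    r.move_ptp([*xy,z],quat(best[1])); return best[1]
def down(xy,zg,v=.15): r.line_to([*xy,zg+G],velocity=v)
def up(z=TRANS,v=.25):
    p=r.read_tcp_pos(); r.line_to([p[0],p[1],z],velocity=v)
def pick(xy,zbase,th):
    over(xy,th); down(xy,zbase+HG,.2); r.close_gripper(); w=r.read_grip_width(); up(); 
    print("pick",np.round(xy,4),"w",round(w,4),"after lift",round(r.read_grip_width(),4)); return w
def place(xy,zbase,th):
    over(xy,th); down(xy,zbase+HG+.02,.2); down(xy,zbase+HG+.0015,.05); r.gripper_open(); up()
    print("placed t",round(r.read_t(),1),np.round(r.read_wrist_force(),1))
E
python3 - <<'E'
from rob import *
C=caps(.079,.34,.52,-.45,-.05)
c=max(C,key=lambda c:c[1])
w=pick(c,.004,GY)
print(r.read_t())
snap("wrist","w1"); 
place(SC+R2(SY)@[0,.075],.065,SY)
snap("scene","s1"); C=caps(.079,.34,.52,-.45,-.05); caps(.14,.5,.7,-.04,.2)
E
```

```text
caps [([0.4441, -0.2562], 2), ([0.419, -0.1631], 2), ([0.4269, -0.3499], 2)]
pick [ 0.419  -0.1631] w 0.0548 after lift 0.0547
4.95
placed t 8.4 [-0.3 -0.5 -0.1]
caps [([0.4423, -0.255], 1), ([0.4245, -0.352], 1)]
caps [([0.5998, 0.1425], 1)]
```

View pics/s1.png

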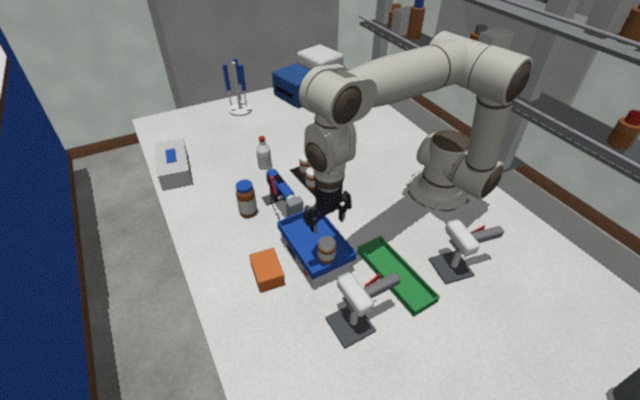

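The first jar stands upright in the blue tray at (327,248). I'll place the other two, then look at the scanner with the wrist camera.

Run:
```python
from rob import *
for y in(0,-.075):
    C=caps(.079,.34,.52,-.45,-.05); c=max(C,key=lambda c:c[1])
    w=pick(c,.004,GY)
    if w<.045: print("missed"); break
    place(SC+R2(SY)@[0,y],.065,SY)
over([.5,.335],pi/2,.40)
caps(.079,.3,.55,-.5,-.0); caps(.14,.5,.7,-.04,.2)
snap("wrist","w2"); print(r.read_t(),snap("wrist")["T"].round(3).tolist(), r.read_qpos())
```

```text
caps [([0.4411, -0.2562], 1), ([0.4245, -0.3518], 1)]
pick [ 0.4411 -0.2562] w 0.0549 after lift 0.0549
placed t 16.0 [ 0.   0.4 -1.1]
caps [([0.4246, -0.3518], 1)]
pick [ 0.4246 -0.3518] w 0.0547 after lift 0.0545
placed t 23.6 [ 0.1 -0.3 -0.3]
caps []
caps [([0.5994, 0.1422], 2), ([0.6024, 0.0678], 2), ([0.6047, -0.0074], 2)]
25.175 [[0.002, 0.947, 0.321, 0.417], [1.0, -0.002, 0.001, 0.334], [0.001, 0.321, -0.947, 0.369], [0.0, 0.0, 0.0, 1.0]] [ 5.89174684e-01  2.13052925e-01  3.08300820e-01  1.66606574e+00
 -3.98889484e-05  5.90514126e-01]
```

View pics/w2.png

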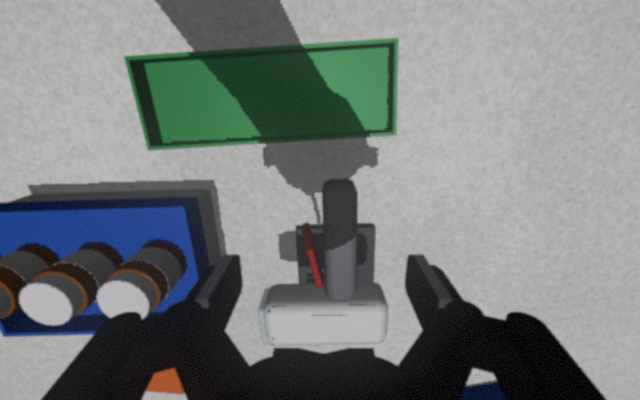

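All three jars stand in the blue tray. The wrist view shows the grip bar at columns 325–357, rows 180–298, and the red trigger from (305,225) to (320,285).

Run:
```python
from vis import *
for n in("w2","top0","scene0"):
    d=dict(np.load(f"pics/{n}.npz"));W=cloud(d);H=hsv(d);h,s=H[...,0],H[...,1];X,Y,Z=[W[...,i] for i in range(3)]
    red=((h<8)|(h>172))&(s>120)
    b=(Z>.132)&(Z<.155)&(Y>.3)&(Y<.39)&~red
    print(n); rect(W,b&(X>.45)&(X<.57),"grip"); rect(W,(Z>.143)&(Z<.165)&(X>.578)&(X<.7)&(Y>.25)&(Y<.42),"head")
    for x in np.arange(.47,.57,.02):
        m=b&(abs(X-x)<.01)&(Z>.14); t=red&(abs(X-x)<.01)&(Z>.125)&(Y>.29)&(Y<.37)
        print(round(x,3),"grip y",np.percentile(Y[m],[2,98]).round(4) if m.sum()>3 else 0,Z[m].max().round(3) if m.any() else 0,"trig",np.percentile(Y[t],[5,50,95]).round(4) if t.sum()>2 else 0)
    m=red&(Z>.12)&(Y>.28)&(Y<.4)&(X>.45)&(X<.65); print("trig x",X[m].min(),X[m].max())
```

```text
w2
grip 3408 c [526.4 340. ] size [87.7 48.5] ang 1.18 zmed 0.1457
head 5769 c [610.9 334. ] size [ 65.1 123.1] ang 1.23 zmed 0.1507
0.47 grip y 0 0 trig 0
0.49 grip y [0.3352 0.3617] 0.148 trig [0.2931 0.3065 0.3681]
0.51 grip y [0.3351 0.3623] 0.148 trig 0
0.53 grip y [0.3193 0.3628] 0.149 trig [0.3176 0.3201 0.3224]
0.55 grip y [0.336  0.3636] 0.148 trig [0.3208 0.3242 0.3278]
trig x 0.4808320843932624 0.5842702770504571
top0
grip 405 c [524.9 341.6] size [88.6 44.3] ang 1.6 zmed 0.145
head 821 c [609.7 333.9] size [ 61.6 121.6] ang 0.88 zmed 0.1499
0.47 grip y 0 0 trig 0
0.49 grip y [0.3341 0.3617] 0.151 trig 0
0.51 grip y [0.335  0.3605] 0.149 trig 0
0.53 grip y [0.3343 0.3608] 0.15 trig [0.3163 0.3183 0.3214]
0.55 grip y [0.3365 0.3629] 0.15 trig [0.3202 0.3229 0.328 ]
trig x 0.5241023304576976 0.587176977404556
scene0
grip 324 c [527.3 340.2] size [85.2 49.1] ang 1.81 zmed 0.1463
head 746 c [612.9 334.3] size [ 68.  125.7] ang 1.79 zmed 0.1512
0.47 grip y 0 0 trig 0
0.49 grip y [0.3362 0.3613] 0.15 trig 0
0.51 grip y [0.3355 0.3623] 0.151 trig 0
0.53 grip y [0.318  0.3631] 0.151 trig [0.3172 0.3197 0.3216]
0.55 grip y [0.3212 0.3643] 0.15 trig [0.3223 0.3245 0.3266]
trig x 0.5270989898793161 0.5839575973402533
```

Run:
```python
from rob import *
p=[.546,.346]
over(p,pi/2+.023,.38); down(p,.126,.12); print(np.round(r.read_wrist_force(),1),r.read_grip_width())
r.close_gripper(); r.pause(.5); print("squeezed w",r.read_grip_width(),np.round(r.read_wrist_force(),1),np.round(r.read_tcp_pos(),4))
snap("scene","s3"); r.gripper_open(); r.pause(.4); up(.40,.2)
d=dict(np.load("pics/s3.npz")); cv2.imwrite("pics/s3c.png",cv2.resize(d["img"][200:360,260:460,::-1],None,fx=3,fy=3))
# look at the drive
over([.53,-.17],0,.42); snap("wrist","w4"); snap("top","t4"); print(r.read_t())
```

```text
[ 0.1 -0.1  0.5] 0.08510210855741303
squeezed w 0.03586585509488225 [-0.7 -1.3  5.3] [0.546  0.3459 0.2815]
31.2583
```

View pics/s3c.png

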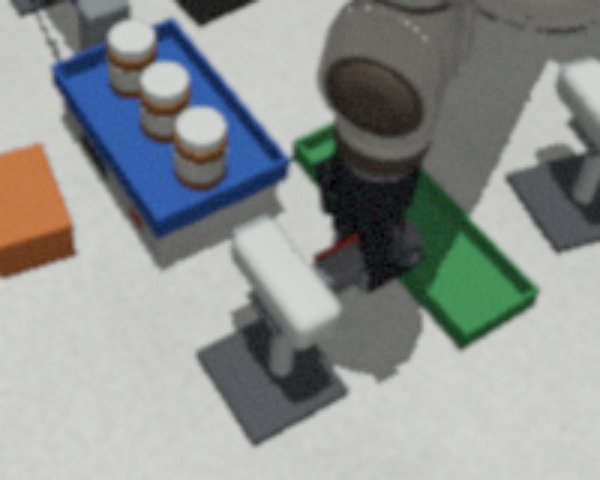

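View pics/w4.png

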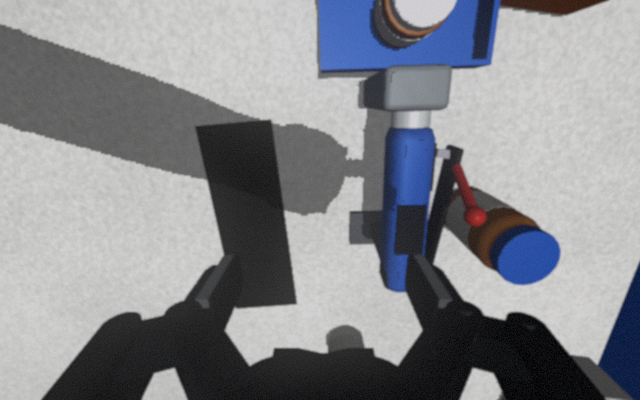

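The scanner read 35.9 mm while squeezed; that's about 37 mm once corrected for the roughly 1 mm under-reading seen on the jars, so the trigger went fully home. The wrist view shows the drive body at columns 387–435, the paddle from (455,150) to (430,265), the lever tip at (475,216) and the reagent cap at (527,255). Next I'll measure those.

Run:
```python
from vis import *
for n in("w4","t4","top0","scene0"):
    d=dict(np.load(f"pics/{n}.npz"));W=cloud(d);H=hsv(d);h,s,v=[H[...,i] for i in range(3)];X,Y,Z=[W[...,i] for i in range(3)]
    print(n)
    def box(x0,x1,y0,y1,z0,z1): return (X>x0)&(X<x1)&(Y>y0)&(Y<y1)&(Z>z0)&(Z<z1)
    rect(W,box(.575,.642,-.2,-.115,.139,.152)&(h>90)&(h<130)&(s>90),"body top")
    rect(W,box(.56,.66,-.11,-.04,.125,.145)&(s<90),"column")
    red=((h<8)|(h>172))&(s>120)
    for z in np.arange(.135,.195,.01):
        m=red&box(.62,.69,-.25,-.08,z-.005,z+.005)
        if m.sum()>2: print("lever z",z.round(3),m.sum(),W[m].mean(0).round(4))
    K=d["intrinsics"]
    c=np.argwhere(red&box(.62,.69,-.25,-.08,.175,.2)); 
    if len(c): print("toptip px",c.mean(0))
    for y in np.arange(-.25,-.1,.02):
        m=(v<50)&(s<130)&box(.63,.68,y-.01,y+.01,.115,.142)
        if m.sum()>2: print("paddle y",y.round(3),m.sum(),X[m].mean().round(4),Z[m].max().round(3),X[m].min().round(4),X[m].max().round(4))
    rect(W,box(.66,.85,-.32,-.1,.128,.155)&(h>100)&(h<130)&(s>100),"reagent cap")
```

```text
w4
body top 2609 c [ 609.5 -157.5] size [33.5 85.5] ang 1.62 zmed 0.1419
column 3705 c [606.8 -84. ] size [51.2 56. ] ang 89.43 zmed 0.1369
lever z 0.135 38 [ 0.648  -0.142   0.1372]
lever z 0.145 66 [ 0.6476 -0.1461  0.1451]
lever z 0.155 85 [ 0.6471 -0.152   0.1552]
lever z 0.165 105 [ 0.6464 -0.1576  0.1651]
lever z 0.175 90 [ 0.6461 -0.1622  0.1739]
lever z 0.185 340 [ 0.6451 -0.1689  0.1863]
toptip px [215.32975871 475.05898123]
paddle y -0.25 10 0.6377 0.134 0.6366 0.639
paddle y -0.23 176 0.6382 0.134 0.6361 0.641
paddle y -0.21 206 0.6403 0.135 0.6382 0.6441
paddle y -0.19 264 0.6429 0.135 0.6405 0.6472
paddle y -0.17 272 0.6452 0.135 0.6427 0.6517
paddle y -0.15 215 0.6466 0.135 0.6447 0.6497
paddle y -0.13 90 0.6484 0.134 0.647 0.6501
reagent cap 2960 c [ 731.2 -232.2] size [58.1 60. ] ang 46.74 zmed 0.1391
t4
body top 11 c [ 613.7 -116.5] size [ 4.5 20.1] ang 74.98 zmed 0.1408
column 334 c [605.2 -82.7] size [56.8 51.4] ang 0.9 zmed 0.1361
paddle y -0.13 4 0.648 0.134 0.6463 0.6504
reagent cap 0 c [0. 0.] size [0. 0.] ang 0.0 zmed nan
top0
body top 272 c [ 607.1 -157.5] si
[... 829 characters left out ...]
6] ang 3.05 zmed 0.143
column 173 c [609.5 -80.4] size [56.  56.3] ang 82.71 zmed 0.1369
lever z 0.135 10 [ 0.6492 -0.1613  0.1362]
lever z 0.145 10 [ 0.6457 -0.1606  0.1453]
lever z 0.155 8 [ 0.6504 -0.1546  0.1559]
lever z 0.165 4 [ 0.6498 -0.1574  0.1655]
lever z 0.175 6 [ 0.6507 -0.1632  0.1745]
lever z 0.185 10 [ 0.6491 -0.1662  0.1859]
toptip px [178.69230769 271.53846154]
paddle y -0.23 5 0.6416 0.135 0.6388 0.6446
paddle y -0.21 4 0.6442 0.137 0.6427 0.6467
paddle y -0.19 8 0.6479 0.137 0.645 0.6496
paddle y -0.17 3 0.6447 0.124 0.6316 0.6516
paddle y -0.15 8 0.6393 0.126 0.6301 0.6537
paddle y -0.13 13 0.6517 0.135 0.631 0.656
reagent cap 161 c [ 733.7 -229.7] size [56.7 53.2] ang 65.36 zmed 0.1401
  return np.nanmean(a, axis, out=out, keepdims=keepdims)
```

```bash
cat >> rob.py <<'E'
def flip(sgn,x=.648,zt=.163,ypiv=-.140):
    """push the lever towards sgn*y with shut fingers until it meets its stop"""
    r.close_gripper()
    y0=ypiv-sgn*.062; xs=lambda y:x-(y-ypiv)*tan(SY)
    over([xs(y0),y0],SY,.40); r.line_to([xs(y0),y0,zt+.173],velocity=.15)
    f0=np.array(r.read_wrist_force()); y=y0
    while sgn*(y-ypiv)<.012:
        y+=sgn*.002; r.line_to([xs(y),y,zt+.173],velocity=.05)
        f=np.array(r.read_wrist_force())-f0
        if abs(f[1])>7: break
    print("flip end y",round(y,4),"df",f.round(1),"t",round(r.read_t(),1))
    r.line_to([xs(y-sgn*.012),y-sgn*.012,zt+.173],velocity=.1); up(.42)
    r.gripper_open()
E
python3 - <<'E'
from rob import *
flip(1)
over([.53,-.17],0,.42); d=snap("wrist","w5")
W=cloud(d);H=hsv(d);h,s=H[...,0],H[...,1];X,Y,Z=[W[...,i] for i in range(3)]
m=((h<8)|(h>172))&(s>120)&(X>.62)&(X<.69)&(Y>-.25)&(Y<-.05)&(Z>.13)
for z in np.arange(.135,.2,.01):
    k=m&(abs(Z-z)<.005)
    if k.sum()>2: print(z.round(3),k.sum(),W[k].mean(0).round(4))
caps(.14,.5,.7,-.04,.2)
E
```

```text
flip end y -0.136 df [  0.9 -10.6  -0.2] t 41.4
0.135 16 [ 0.6472 -0.1441  0.138 ]
0.145 43 [ 0.6479 -0.1395  0.1453]
0.155 43 [ 0.6488 -0.1327  0.1553]
0.165 51 [ 0.6496 -0.1262  0.1653]
0.175 26 [ 0.6502 -0.1212  0.1731]
0.185 311 [ 0.6509 -0.1122  0.1846]
caps [([0.6002, 0.1419], 2), ([0.6019, 0.0675], 2), ([0.6049, -0.0071], 2)]
```

The lever leans about 0.59 rad forward and its stop was met at 10.6 N. Now the paddle squeeze.

Run:
```python
from rob import *
p=[.6108,-.187]
over(p,SY,.38); down(p,.117,.12); print(np.round(r.read_wrist_force(),1))
r.close_gripper(); print("w",r.read_grip_width(),np.round(r.read_wrist_force(),1),np.round(r.read_tcp_pos(),4))
t=r.read_t(); snap("scene","s6"); caps(.14,.5,.7,-.04,.2); r.pause(2.6); print("w",r.read_grip_width(),r.read_t()-t,np.round(r.read_wrist_force(),1))
r.gripper_open(); r.pause(.3); up(.42,.2)
d=dict(np.load("pics/s6.npz")); cv2.imwrite("pics/s6c.png",cv2.resize(d["img"][140:290,200:400,::-1],None,fx=3,fy=3))
```

```text
[-0.  -0.4  0.4]
w 0.04661592602335444 [17.6  0.6  7.1] [ 0.6133 -0.1869  0.2747]
caps [([0.5996, 0.1422], 2), ([0.6021, 0.0681], 2), ([0.605, -0.0076], 2)]
w 0.04679838987203095 2.75 [17.6  1.3  7.3]
```

View pics/s6c.png

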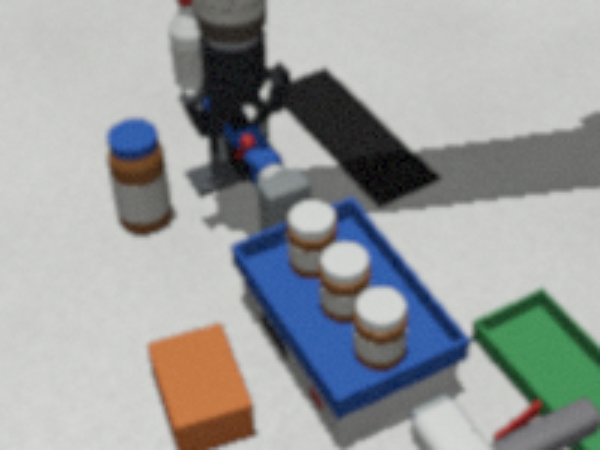

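The squeezed width reads 46.7 mm, or about 48 mm corrected, so the paddle was home for 2.7 s with three jars in the tray. Now I'll flip the lever back.

Run:
```python
from rob import *
flip(-1,x=.651)
over([.53,-.17],0,.42); d=snap("wrist","w7")
W=cloud(d);H=hsv(d);h,s=H[...,0],H[...,1];X,Y,Z=[W[...,i] for i in range(3)]
m=((h<8)|(h>172))&(s>120)&(X>.62)&(X<.69)&(Y>-.25)&(Y<-.05)&(Z>.13)
for z in np.arange(.135,.2,.01):
    k=m&(abs(Z-z)<.005)
    if k.sum()>2: print(z.round(3),k.sum(),W[k].mean(0).round(4))
rect(W,(X>.66)&(Y>-.32)&(Y<-.1)&(Z>.128)&(Z<.155)&(h>100)&(h<130)&(s>100),"reagent cap")
caps(.14,.5,.7,-.04,.2)
```

```text
flip end y -0.152 df [-1.  10.6 -0.3] t 61.2
0.135 40 [ 0.6478 -0.1423  0.1375]
0.145 83 [ 0.6476 -0.1474  0.1452]
0.155 103 [ 0.6469 -0.1547  0.1554]
0.165 125 [ 0.6463 -0.1613  0.1651]
0.175 102 [ 0.6446 -0.1674  0.1749]
0.185 299 [ 0.6448 -0.1732  0.1842]
reagent cap 2954 c [ 731.6 -232.7] size [58.1 61.1] ang 46.76 zmed 0.1391
caps [([0.6238, -0.0168], 2), ([0.5997, 0.1426], 2), ([0.6023, 0.0682], 2)]
```

The lever is fully back (about 0.6 rad) and the reagent jar is unmoved. One jar was knocked to (0.624, −0.017) but is still in the tray and upright. I'll move all three to the green tray, looking again before each pick.

Run:
```python
import rob; from rob import *
rob.HG=.048; rob.TRANS=.39
def up2(): up(.39)
over([.45,-.1],SY,.39)
for y in(.09,0,-.09):
    C=caps(.14,.5,.72,-.06,.2)
    c=max(C,key=lambda c:c[1]); q=R2(-SY)@(c-SC)
    th=SY
    over(c,th,.39); down(c,.065+rob.HG,.2); r.close_gripper(); w=r.read_grip_width(); up(.39); print("pick",c.round(4),w)
    if w<.045: print("missed"); break
    t=GC+R2(GY)@[0,y]; over(t,GY,.39); down(t,.004+rob.HG+.02,.2); down(t,.004+rob.HG+.0015,.05)
    print(np.round(r.read_wrist_force(),1)); r.gripper_open(); up(.39); print("placed",t.round(4),round(r.read_t(),1))
    over([.45,-.1],SY,.39)
caps(.079,.3,.5,.1,.45); snap("scene","s8"); snap("top","t8")
```

```text
caps [([0.6, 0.1431], 2), ([0.6019, 0.0679], 2)]
pick [0.6    0.1431] 0.05468525274607585
[-0.3 -0.7  4.4]
placed [0.4084 0.3615] 70.8
caps [([0.6021, 0.0682], 2)]
pick [0.6021 0.0682] 0.05459955471461333
[-1.4 -1.6  4.7]
placed [0.4137 0.2717] 79.2
caps []Traceback (most recent call last):
  File "<stdin>", line 7, in <module>
ValueError: max() iterable argument is empty
```

Run:
```python
from rob import *
over([.3,-.35],SY,.39); snap("scene","s9"); caps(.14,.5,.72,-.06,.2); caps(.079,.3,.5,.1,.45)
```

```text
caps [([0.6219, -0.0203], 1)]
caps [([0.4131, 0.2703], 2), ([0.4081, 0.3594], 2)]
```

View pics/s9.png

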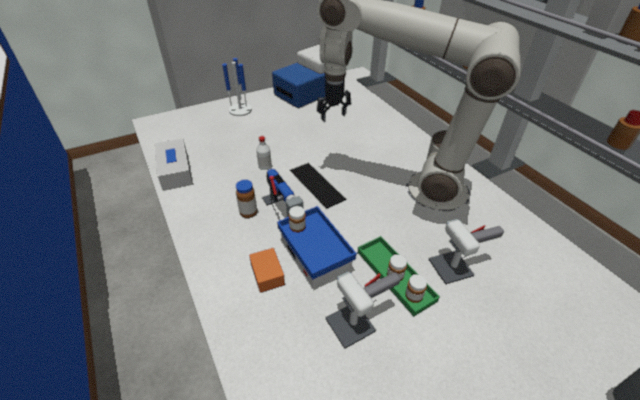

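Two jars stand in the green tray. The third is upright in the blue tray at pixel (297,222).

Run:
```python
import rob; from rob import *
rob.HG=.048
c=np.array([.623,-.0185])
over(c,SY,.39); down(c,.065+rob.HG,.2); r.close_gripper(); w=r.read_grip_width(); up(.39); print("pick",w)
assert w>.045
t=GC+R2(GY)@[0,-.09]; over(t,GY,.39); down(t,.004+rob.HG+.02,.2); down(t,.004+rob.HG+.0015,.05)
print(np.round(r.read_wrist_force(),1)); r.gripper_open(); up(.39)
over([.3,-.35],SY,.39); caps(.079,.3,.5,.05,.45)
d=snap("scene","s10"); e=snap("top","t10"); print(r.read_t())
for n,d in(("top0",dict(np.load("pics/top0.npz"))),("now",e)):
    W=cloud(d);X,Y,Z=[W[...,i] for i in range(3)];H=hsv(d);h,s=H[...,0],H[...,1]
    b=lambda x0,x1,y0,y1,z0,z1:(X>x0)&(X<x1)&(Y>y0)&(Y<y1)&(Z>z0)&(Z<z1)
    rect(W,b(.7,.9,-.05,.25,.05,.07),"tip"); rect(W,b(.45,.65,-.6,-.4,.08,.17),"wash"); rect(W,b(.66,.85,-.32,-.1,.128,.155)&(h>100)&(h<130)&(s>100),"reagent")
```

```text
pick 0.0544092779732033
[-1.5 -0.3  5.4]
caps [([0.4183, 0.1793], 2), ([0.4136, 0.27], 2), ([0.4083, 0.3598], 2)]
91.55
tip 1125 c [776.9  73.9] size [121.   85.8] ang 83.36 zmed 0.0589
wash 410 c [ 562.6 -467.5] size [57.8 52.1] ang 44.94 zmed 0.1069
reagent 388 c [ 729.6 -231.2] size [58.1 59. ] ang 89.92 zmed 0.1389
tip 1123 c [776.6  74.3] size [120.8  86.6] ang 82.62 zmed 0.0587
wash 413 c [ 563.4 -467.2] size [59.  52.5] ang 37.87 zmed 0.1075
reagent 388 c [ 729.  -231.1] size [57.9 58.7] ang 4.59 zmed 0.1392
```

View pics/s10.png

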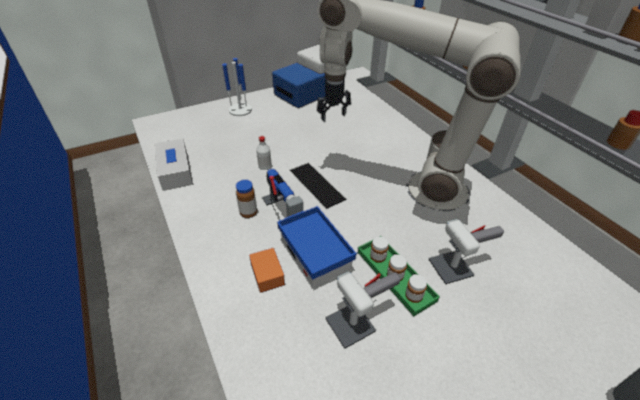

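All three jars stand upright in the green tray, at about (380,250), (398,265) and (417,288). The bystanders are unmoved and the arm is clear.

```bash
python3 -c "
from plant import r
r.pause(.5); print(r.finish_job())"
```

```text
the job is handed in; nothing more can be done
None
```

The job is done and handed in at about 92 s of robot time.

- **Loading:** I stood all three jars in the blue tray.
- **Scanner:** I squeezed the far scanner's trigger fully and let it go. The width read 35.9 mm; the gripper reads about 1 mm low on the 56 mm jars, so that is about 37 mm.
- **Drive:** I pushed the lever forward onto its stop, held the paddle home for about 2.7 s with the jars in the tray, and let it go. The width read 46.7 mm, or about 48 mm corrected. I then flipped the lever back onto its stop, where it leans about 0.6 rad rearwards.
- **Finished tray:** All three jars now stand upright in the green tray.

**Last checks:** Both cameras found three caps at jar height in the green tray. The tip box, wash bottle and reagent jar are within 1 mm of where they started.

**What went off plan:**
- One jar was knocked a few centimetres inside the blue tray after the paddle step. It stayed upright, and I found it again and moved it.
- One look missed that jar, apparently because the arm was in the way, so I looked again from another pose.
- The paddle pinch was about 2.5 mm off centre, which put a side force of about 18 N on the wrist.

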